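# Stir the grinding balls loose, then hold the ultrasonic bath's lid at its drip mark

## Task

I am about to tip the grinding balls from the steel bowl into the ultrasonic bath: take the stirring rod from its holder, stir the balls round at least twice with its lower end, so that nearly all of them leave the spot where they lay and none leaves the bowl, and stand the rod back in its holder. Then swing the bath's lid up by its front handle to the red drip mark (40 degrees open, not flung past it or dropped) so that it drains into the tank, and hold it there for me: finish while still holding the lid, as it falls shut if let go. Leave the bowl in its place and the other things on the bench undisturbed.

Things in the scene. Friction and masses are not known exactly. Their poses are not given: they have to be found in the camera images.
- rod_grip (a point): Centre of the stirring rod's green grip sleeve (16 mm thick, 70 mm long). The rod is straight and round, 12 mm thick, 250 mm long, 60 g, white with a green sleeve near the upper end and an orange lower end. It starts upright in the holder. This point lies on the rod's axis, 207 mm above its lower end and 43 mm below its upper end; z points along the rod to its upper end.
- rod_tip (a point): Middle of the lower (orange) end face of the stirring rod; same axes as the grip point.
- holder_mouth (a point): Centre of the mouth of the rod's holder: a blue upright tube on a round steel weighted base (96 mm wide), firmly in place. The mouth is a funnel 52 mm wide, 96 mm above the bench, narrowing over 18 mm of height to a bore of 21 mm; the bore's floor is 76 mm below the mouth (20 mm above the bench). z up.
- bowl_floor (a point): Centre of the inner floor of the round stainless-steel bowl, 4 mm above the bench. Bowl: 192 mm wide over the rim, 63 mm high, flat inside to a radius of about 60 mm and then sloping out, about 0.4 kg, loose on the bench. z up.
- ball0_center (a point): Centre of ceramic grinding ball 1 of 5: cream-white, 20 mm in diameter, 25 g, lying loose on the bowl's floor. The five start spaced in a ring of about 34 mm radius; the middle of the bowl is empty.
- ball1_center (a point): Centre of ceramic grinding ball 2 of 5: cream-white, 20 mm in diameter, 25 g, lying loose on the bowl's floor. The five start spaced in a ring of about 34 mm radius; the middle of the bowl is empty.
- ball2_center (a point): Centre of ceramic grinding ball 3 of 5: cream-white, 20 mm in diameter, 25 g, lying loose on the bowl's floor. The five start spaced in a ring of about 34 mm radius; the middle of the bowl is empty.
- ball3_center (a point): Centre of ceramic grinding ball 4 of 5: cream-white, 20 mm in diameter, 25 g, lying loose on the bowl's floor. The five start spaced in a ring of about 34 mm radius; the middle of the bowl is empty.
- ball4_center (a point): Centre of ceramic grinding ball 5 of 5: cream-white, 20 mm in diameter, 25 g, lying loose on the bowl's floor. The five start spaced in a ring of about 34 mm radius; the middle of the bowl is empty.
- bath: The ultrasonic bath: white box 270 mm wide, 220 mm deep, 155 mm high, fixed in place, with a blue front panel, a lid with a clear window hinged along its back top edge, and the lid's handle in front. Origin: centre of its underside; x from front to back (the front faces roughly to the robot), y along the hinge, z up.
- lid_handle (a point): Middle of the lid's handle: a blue round bar 14 mm thick, 120 mm long, level and parallel to the hinge, 45 mm out in front of the lid's front edge (38 mm clear between), 164 mm above the bench when shut, nothing beneath. It can turn in the fingers as the lid swings. Axes go with the lid: y along the bar, -x from hinge to handle, z square to the lid's top.
- lid_hinge (a point): Middle of the lid's hinge axis, level, along the bath's back edge, 160 mm above the bench; the handle moves on a circle of 262 mm radius about it. Axes as the bath's.
- drip_mark (a point): The red mark on the steel guide arc beside the lid (an equal one is on the other side), 95 mm from the hinge axis, at 40 degrees (0.698 rad) above the shut lid. The lid is right when the black pin on its side stands at the red mark.
- lid (a joint): Opening angle of the bath's lid in rad: 0 shut, growing as the handle goes up; 0.698 is the drip mark, 1.6 its stop. The lid weighs about 0.36 kg, turns freely and falls shut by itself (about 2 N at the handle holds it).
- wash_bottle: Bystander: white squeeze bottle with a bent spout, 74 mm wide, 196 mm high, behind. Origin under its middle.
- flask: Bystander: conical glass flask with pebbles, 84 mm wide, 116 mm high, behind. Origin under its middle.
- brush_beaker: Bystander: clear plastic beaker with bottle brushes, 72 mm wide, 175 mm high, behind. Origin under its middle.
- soap_pump: Bystander: green soap pump bottle, 66 mm wide, 171 mm high. Origin under its middle.
- screw_cap: Bystander: white screw-cap ring, 58 mm wide, 18 mm high. Origin under its middle.
- scrub_block: Bystander: orange scrubbing block, 45 x 100 x 28 mm. Origin under its middle.
- tweezers: Bystander: steel tweezers, 145 mm long, 6 mm high, lying flat. Origin under its middle.
Mind the look-alikes: they are no part of the job. Leave any black, brown or yellow look-alike of the part that bears rod_grip alone.

How it is judged:
By the outcome, as a careful person would: the job done as asked, in the order asked, and still so for the second after the job is handed in, while the arm keeps its last pose, push and grip.
It also fails if it takes over 72 s, if anything falls off the work surface, if the arm or the gripper's body presses on something with over 40 N, if the wrist force passes 120 N, or if a joint passes its speed limit or range.

## Robot

A 7-joint arm with a two-finger parallel gripper is mounted at the origin on the work surface. World frame = base frame: x ahead of the robot, y to its left, z up, the work surface at z = 0. Lengths are in m, angles in rad, forces in N, time in s.
With the tool pointing down it reaches from about 0.425 to 0.825 m from the base axis. Payload 3.6 kg.
Tool frame: the origin (TCP) lies where the fingers leave the gripper's body, on its centre line; the fingertips stand 73 mm ahead of it and the grasp point (between the pads) lies 54 mm ahead of it; z points along the fingers, y is the line along which they close (so a half turn about z gives the same grasp; the last joint's range is limited). The gripper opens to 85 mm and grips with 20 to 120 N. Pads are 22 mm wide; open, the fingers measure 114 mm over their backs; the gripper's body (76 mm by 85 mm) begins 54 mm behind the grasp point. The pads swing forward as they close: fully open they stand 13 mm farther back than shut.
Start: joints at [-1.167, 0.615, -0.013, 1.423, 0.008, 1.103, -0.04], TCP at [0.271, 0.591, 0.304] pointing down, gripper open.
Joint ranges: [-3.12, 3.12], [-0.3, 2.06], [-1.34, 1.32], [0.26, 2.42], [-1.36, 4.5], [0.01, 1.98], [-2.84, 2.84]. Speed limits (rad/s): [2.79, 2.79, 3.14, 3.14, 3.14, 3.14, 3.14].

## Interface

Orientations are given as a unit quaternion [x, y, z, w].
In Python, from workcell import telemetry, optics, finish_job gives the robot as it stands.
- The arm moves only by the tool play_rows, never from a script. Its argument "deltas" is a list that holds one entry, the list of rows, each a list of 7 numbers: the shift along the world's x, y, z in cm, then the turn, a rotation vector about the world's x, y, z in degrees, then the opening, from 0 (shut) to 1 (fully open). A call has 1 to 8 rows; each row shifts and turns the commanded pose from where the row before left it; what a row does not reach is not made up. A row lasts 1/8 s, in which the tool goes at most 62.5 mm and 10.7 degrees, less where a joint would pass 70% of its speed; a pose out of reach is approached as far as the arm can. A call with a gripper value outside its range is refused whole. The fingers move at their own pace and stop on an object; "newtons" is the grip in N (left out, the last holds). Time passes only in rows, so rows that do not move let the fingers close. It gives the time, the measured TCP pose, the force, the opening and the grip force at its end, in the units of the state.
- telemetry.observe(): the state, without advancing time (a new reading comes with each control period).
- optics.read_camera(name): name is "scene" or "top" or "wrist"; returns the picture (384x512x3 uint8, red, green, blue); there is no depth.
- optics.camera_model(name): a dict with "fx", "fy", "cx", "cy" (pixels), "origin" and "attitude" of the camera in the world. Camera axes: x right, y up, looking along -z (the intrinsics and any distortion apply to the point x, -y, -z); pixel columns grow to the right and rows downward; lengths in m; the calibration is good to about 2 mm. A picture is of the moment at which its call begins: read the wrist's pose just before it. camera_model takes no time and is no camera call; for the wrist camera it gives the pose at the moment of the call.
- finish_job(): hands the job in; it is judged then, once.
Trained networks look in the newest picture that a camera, given by its name, has taken for a name from the list of things; names that differ only in an ending like _2 or _b are one class to them, and where a whole thing is asked for, a point or a joint stands for the part that bears it (a point fixed in the world has none). Each returns a list of dicts, best first, with "conf" (0 to 1); they miss things now and then, are a little off and sometimes report something else, mostly with a low value. They report only what shows in the picture. A call takes as long as a camera call. They do not tell look-alikes from the thing itself.
- optics.spot_in(label, camera): "location" ([x, y, z] in m, in the coordinates of the camera as it stood for that picture, good to about 4 mm: the middle of the surface that is visible of it).
- optics.trace(label, camera): "mask" (384x512 bool, what is visible of it).
- optics.landmark_of(label, camera): "location" ([x, y, z] in m, in the coordinates of the camera as it stood for that picture, good to about 4 mm: a listed point, or the origin of a listed thing).
The state is a dict: "time_s": time; "joint_pos": joint angles; "joint_velocities": joint speeds; "joint_efforts": joint torques, N m; "eef_pos": TCP position; "eef_rot": TCP orientation; "wrist_force": force on the tool from outside, world axes, zero at the start; "wrist_torque": the same for the moment, N m; "gripper_width": opening from 0.0 (shut) to 1.0 (fully open); "gripper_force": force on a finger pad.
Only numpy, scipy, OpenCV 4.12 (cv2) and the standard library are available. Lean on these libraries where they do the work, as an engineer would, in place of code of your own. Each camera call takes 0.05 s, during which the arm holds its last target. There are 200 camera calls.

## Working session

There is one attempt and no reset: what is moved stays moved. The work goes in short steps, Python scripts to look and compute and a tool call to move; the robot and the scene stay as the last step left them, time stands still between calls to the robot, and variables do not carry over. Pictures are saved under pics/ and viewed, at most 11 in all, crops included, and the job is handed in when it is done.

Besides the shell and the picture viewer there is one more tool, called after ">>>" by a JSON object that holds its "fn" and its "kwargs", one argument or row to a line. play_rows: Moves the arm, as the interface text tells. Its arguments: {"type":"object","properties":{"deltas":{"type":"array"},"newtons":{"type":"number"}},"required":["deltas"]}

```bash
mkdir -p pics; cat > h.py <<'E'
import numpy as np, cv2
from scipy.spatial.transform import Rotation as R
from workcell import telemetry, optics, finish_job
def rot(a):
    a=np.array(a); return R.from_quat(a).as_matrix() if a.size==4 else a.reshape(3,3)
def shot(cam,name=None):
    m=optics.camera_model(cam); im=optics.read_camera(cam)
    if name: cv2.imwrite('pics/'+name+'.png',im[:,:,::-1])
    return m,im
def world(m,p): return np.array(m['origin'])+rot(m['attitude'])@np.array(p)
def pix(m,w):
    p=rot(m['attitude']).T@(np.array(w)-m['origin']); return np.array([m['cx']+m['fx']*p[0]/-p[2], m['cy']-m['fy']*p[1]/-p[2]])
def lm(m,l,cam,n=3,f='landmark_of'):
    for d in getattr(optics,f)(l,cam)[:n]:
        w=world(m,d['location']); print(cam,l,round(d['conf'],2),w.round(4),pix(m,w).round(0))
E
python3 - <<'E'
from h import *
s=telemetry.observe(); print(s['time_s'],s['eef_pos'],s['eef_rot'],s['wrist_force'])
a=[]
for c in ('scene','top'):
    m,im=shot(c); a.append(im); print(c,{k:np.round(v,3).tolist() if k!='distortion' else v for k,v in m.items()})
    for l in ['rod_grip','rod_tip','holder_mouth','bowl_floor','lid_handle','lid_hinge','bath','drip_mark']: lm(m,l,c)
cv2.imwrite('pics/a_scene.png',cv2.resize(a[0],(800,600))[:,:,::-1]);cv2.imwrite('pics/a_top.png',cv2.resize(a[1],(800,600))[:,:,::-1])
E
```

```text
0.0 [0.27118658 0.59009052 0.30270857] [ 2.13725901e-01  9.76892801e-01 -1.27485328e-03 -2.63036773e-04] [-0.36247524  0.51865669  0.71254012]
scene {'fx': 371.381, 'fy': 371.381, 'cx': 255.15, 'cy': 187.707, 'origin': [1.371, 0.187, 0.801], 'attitude': [0.277, 0.352, 0.709, 0.544]}
scene rod_grip 0.83 [ 0.3998 -0.3618  0.2083] [167. 135.]
scene rod_grip 0.81 [ 0.6159 -0.3744  0.2091] [130. 170.]
scene rod_grip 0.63 [ 0.5073 -0.3661  0.2276] [149. 146.]
scene rod_tip 0.64 [ 4.016e-01 -3.625e-01 -2.000e-04] [174. 186.]
scene rod_tip 0.49 [ 0.6262 -0.3215  0.    ] [156. 230.]
scene holder_mouth 0.81 [ 0.5074 -0.3678  0.0966] [155. 181.]
scene holder_mouth 0.23 [ 5.039e-01 -1.408e-01  4.000e-04] [224. 215.]
scene bowl_floor 0.71 [ 0.5053 -0.1424  0.0039] [223. 214.]
scene lid_handle 0.84 [0.4332 0.2636 0.1672] [360. 180.]
scene lid_hinge 0.81 [0.6967 0.2557 0.1584] [352. 244.]
scene drip_mark 0.71 [0.6268 0.3961 0.2228] [418. 216.]
scene drip_mark 0.52 [0.6937 0.2562 0.1615] [352. 243.]
top {'fx': 379.459, 'fy': 379.459, 'cx': 253.383, 'cy': 184.225, 'origin': [0.449, -0.031, 1.288], 'attitude': [0.022, -0.035, -0.706, 0.707]}
top rod_grip 0.69 [ 0.6187 -0.3746  0.2072] [365. 156.]
top rod_grip 0.66 [ 0.5067 -0.3667  0.2297] [366. 194.]
top rod_grip 0.61 [ 0.6232 -0.3211  0.207 ] [347. 154.]
top rod_tip 0.52 [ 0.6144 -0.3736 -0.002 ] [346. 167.]
top rod_tip 0.49 [ 0.3983 -0.3634  0.0016] [344. 230.]
top rod_tip 0.43 [ 0.6202 -0.3199  0.0023] [330. 165.]
top holder_mouth 0.67 [ 0.5086 -0.3656  0.0941] [352. 196.]
top holder_mouth 0.33 [ 0.5043 -0.3675  0.2292] [366. 195.]
top bowl_floor 0.73 [ 0.5081 -0.1385  0.0081] [278. 197.]
top lid_handle 0.77 [0.4337 0.261  0.1682] [146. 220.]
top lid_hinge 0.79 [0.6971 0.2557 0.1612] [151. 132.]
top lid_hinge 0.45 [ 0.737  -0.1895 -0.0014] [292. 131.]
top drip_mark 0.67 [0.6239 0.399  0.2191] [ 94. 153.]
```

View pics/a_scene.png

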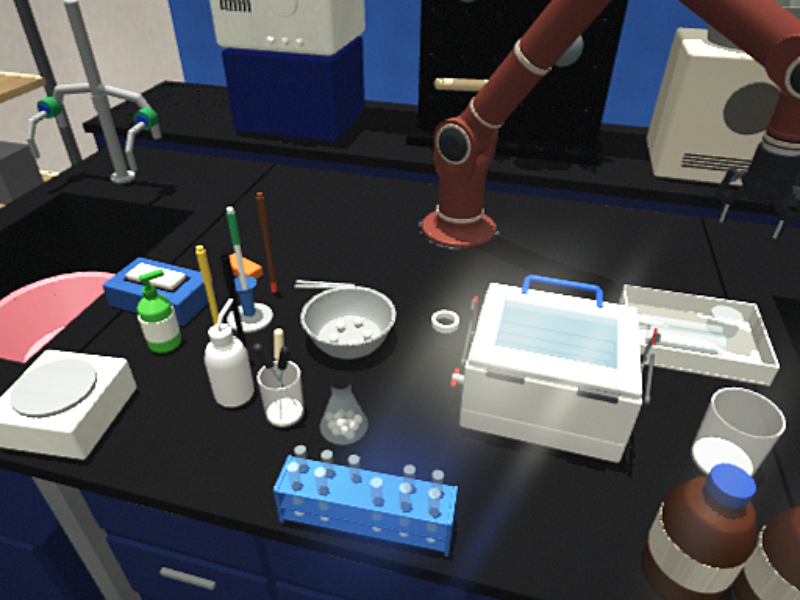

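View pics/a_top.png

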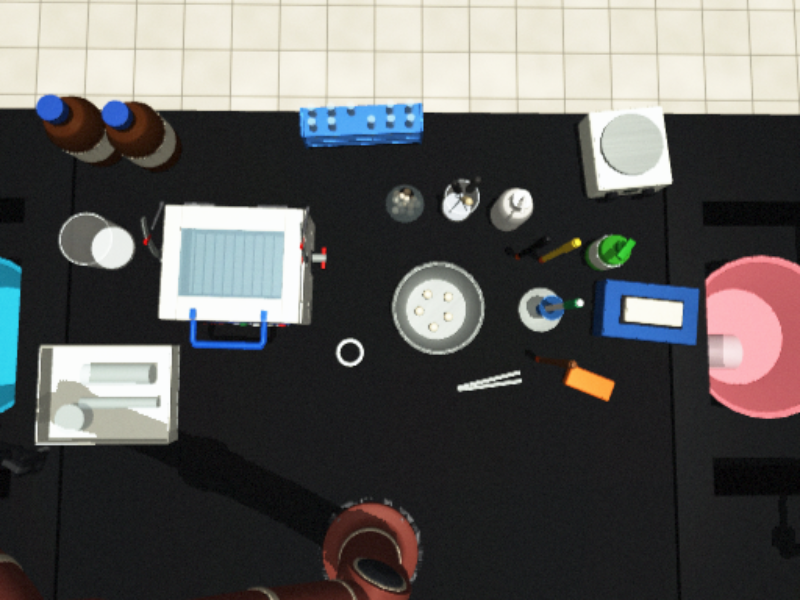

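```bash
python3 - <<'E'
from h import *
m,im=shot('scene')
c=im[90:260,90:270]; cv2.imwrite('pics/b.png',cv2.resize(c,None,fx=3.5,fy=3.5,interpolation=cv2.INTER_CUBIC)[:,:,::-1])
for l in ['ball0_center','screw_cap','scrub_block','tweezers','soap_pump']: lm(m,l,'scene',5)
E
```

```text
scene ball0_center 0.57 [ 0.4898 -0.1661  0.0121] [218. 208.]
scene screw_cap 0.54 [ 0.5062 -0.1029  0.0155] [234. 214.]
scene screw_cap 0.52 [ 0.4139  0.042  -0.0026] [284. 208.]
scene scrub_block 0.58 [ 0.5371 -0.165   0.0144] [213. 217.]
scene scrub_block 0.5 [ 0.3489 -0.4625  0.0011] [156. 174.]
scene scrub_block 0.32 [0.5816 0.2638 0.0029] [348. 255.]
scene scrub_block 0.21 [ 0.6238 -0.5005 -0.0007] [106. 219.]
scene tweezers 0.42 [ 0.3467 -0.2596  0.0028] [207. 181.]
scene soap_pump 0.64 [ 0.6242 -0.5011  0.0016] [105. 219.]
```

View pics/b.png

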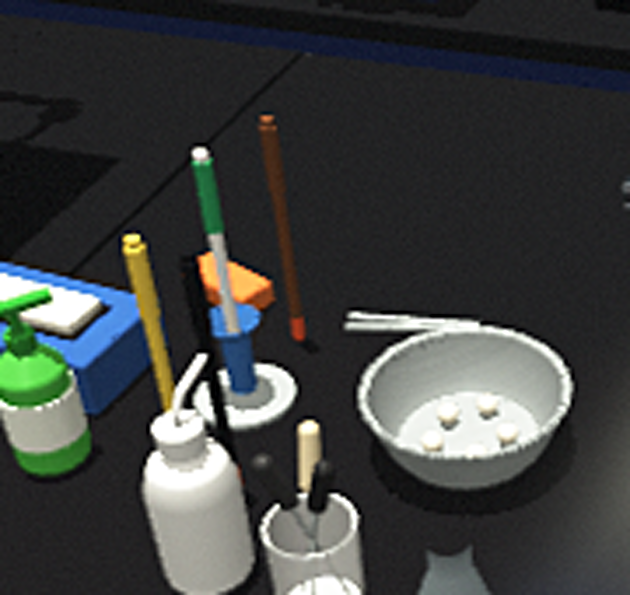

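Candidates, in scene picture pixels (512 wide): green-sleeved rod in the blue holder (149,146), brown look-alike (167,135), yellow (130,170), black (147,165). By the description I choose the green one. The crop shows it standing in the blue tube with a white shaft and green sleeve at about (208,190). Bowl and five balls are at (223,214), and the lid handle is at (360,180).

>>> {"fn": "play_rows", "kwargs": {
  "deltas": [
    [[3.8,-4.15,1.75,0,0,-5,1],[3.8,-4.15,1.75,0,0,-5,1],[3.8,-4.15,1.75,0,0,-5,1],[3.8,-4.15,1.75,0,0,-5,1],[2.7,-5.4,0,0,0,-6,1],[2.7,-5.4,0,0,0,-6,1],[2.7,-5.4,0,0,0,-6,1],[2.7,-5.4,0,0,0,-6,1]]
  ],
  "newtons": 40
}}

```text
time_s: 2.2
eef_pos: [0.5321, 0.2069, 0.3743]
eef_rot: [0.565, 0.825, 0.0, 0.0]
wrist_force: [0.5, -0.1, 0.3]
gripper_width: 1.003
gripper_force: 0.0
```

>>> {"fn": "play_rows", "kwargs": {
  "deltas": [
    [[2.7,-5.4,0,0,0,-6,1],[0.2,-5,0,0,0,-5,1],[0.2,-5,0,0,0,-5,1],[0.2,-5,0,0,0,-5,1],[0.2,-5,0,0,0,-5,1],[0.2,-5,0,0,0,-5,1],[-1.3,-5.2,0,0,0,-5,1],[-1.3,-5.2,0,0,0,-5,1]]
  ]
}}

```text
time_s: 3.2
eef_pos: [0.5421, -0.2008, 0.374]
eef_rot: [0.818, 0.575, 0.0, 0.0]
wrist_force: [1.1, -0.3, 0.3]
gripper_width: 1.003
gripper_force: 0.0
```

>>> {"fn": "play_rows", "kwargs": {
  "deltas": [
    [[-1,-5.3,0,0,0,-5,1],[-1.2,-5.3,0,0,0,-5,1],[-1.2,-4.7,0,0,0,-5,1],[0,0,0,0,0,0,1],[0,0,0,0,0,0,1]]
  ]
}}

```text
time_s: 3.82
eef_pos: [0.5089, -0.3516, 0.3737]
eef_rot: [0.885, 0.465, 0.001, -0.001]
wrist_force: [1.3, 0.7, 0.0]
gripper_width: 1.002
gripper_force: 0.0
```

```bash
python3 - <<'E'
from h import *
s=telemetry.observe(); print(s['time_s'],s['eef_pos'],s['eef_rot'])
for c in ('wrist','scene','top'):
    m,im=shot(c,'c_'+c)
    for l in ['rod_grip','holder_mouth']: lm(m,l,c,4)
E
```

```text
3.825 [ 0.5089094  -0.35163515  0.37367446] [ 8.85457685e-01  4.64719378e-01  5.28404186e-04 -5.54774591e-04]
wrist rod_grip 0.71 [ 0.4036 -0.3573  0.2031] [155. 271.]
wrist rod_grip 0.66 [ 0.5009 -0.3672  0.2288] [259. 229.]
wrist rod_grip 0.66 [ 0.6211 -0.3227  0.2079] [365.  75.]
wrist rod_grip 0.57 [ 0.616  -0.3732  0.2065] [393. 140.]
wrist holder_mouth 0.77 [ 0.5058 -0.3676  0.0978] [262. 183.]
wrist holder_mouth 0.6 [ 0.4733 -0.1352  0.0158] [130.  29.]
scene rod_grip 0.81 [ 0.6124 -0.37    0.2096] [132. 169.]
scene rod_grip 0.58 [0.5819 0.2598 0.0024] [346. 255.]
scene rod_grip 0.55 [ 0.5074 -0.3638  0.2255] [150. 146.]
scene rod_grip 0.55 [ 0.5041 -0.1049  0.0186] [234. 212.]
scene holder_mouth 0.93 [ 0.5078 -0.3659  0.0998] [156. 180.]
top rod_grip 0.65 [ 0.6157 -0.3702  0.2057] [363. 157.]
top rod_grip 0.57 [ 0.624  -0.3209  0.2085] [347. 154.]
top rod_grip 0.38 [ 0.5039 -0.3684  0.231 ] [366. 195.]
top holder_mouth 0.9 [ 0.512  -0.3662  0.0919] [352. 195.]
```

View pics/c_wrist.png

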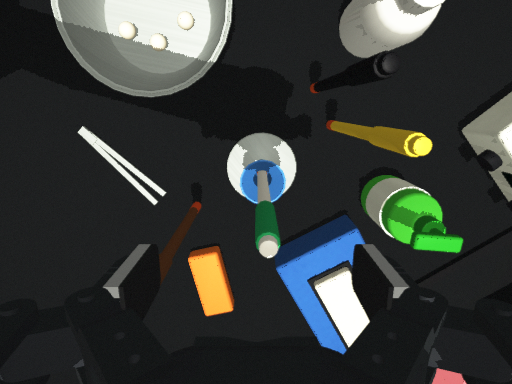

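The picture shows the rod's white top at (268,245), just in front of the line between the fingers. The brown, yellow and black look-alikes are well to the sides.

>>> {"fn": "play_rows", "kwargs": {
  "deltas": [
    [[-0.4,-1.5,0,0,0,0,1],[0,0,0,0,0,0,1],[0,0,-2.5,0,0,0,1],[0,0,-2.5,0,0,0,1],[0,0,-2.5,0,0,0,1],[0,0,-1.8,0,0,0,1],[0,0,0,0,0,0,0.5],[0,0,0,0,0,0,0]]
  ]
}}

```text
time_s: 5.28
eef_pos: [0.5046, -0.368, 0.2818]
eef_rot: [0.886, 0.464, 0.0, 0.001]
wrist_force: [-0.8, 0.6, -0.4]
gripper_width: 0.607
gripper_force: 0.0
```

>>> {"fn": "play_rows", "kwargs": {
  "deltas": [
    [[0,0,0,0,0,0,0],[0,0,0,0,0,0,0],[0,0,0,0,0,0,0],[0,0,0,0,0,0,0]]
  ],
  "newtons": 60
}}

```text
time_s: 5.78
eef_pos: [0.5048, -0.3678, 0.2819]
eef_rot: [0.886, 0.464, 0.0, 0.001]
wrist_force: [-0.7, -0.3, 5.3]
gripper_width: 0.172
gripper_force: 58.5
```

>>> {"fn": "play_rows", "kwargs": {
  "deltas": [
    [[0,0,1,0,0,0,0],[0,0,2,0,0,0,0],[0,0,2,0,0,0,0],[0,0,2,0,0,0,0],[0,0,2,0,0,0,0],[0,0,2,0,0,0,0],[0,0,0,0,0,0,0]]
  ]
}}

```text
time_s: 6.65
eef_pos: [0.5044, -0.3678, 0.3924]
eef_rot: [0.886, 0.464, 0.001, 0.001]
wrist_force: [-0.3, -0.0, -1.4]
gripper_width: 0.166
gripper_force: 58.5
```

```bash
python3 - <<'E'
from h import *
s=telemetry.observe(); print(s['time_s'],s['eef_pos'],s['eef_rot'],s['gripper_width'],s['wrist_force'])
for c in ('wrist','scene','top'):
    m,im=shot(c,'d_'+c)
    for l in ['rod_grip','rod_tip','bowl_floor']: lm(m,l,c,4)
a=cv2.imread('pics/d_scene.png')[60:260,80:280]; cv2.imwrite('pics/d.png',cv2.resize(a,(600,600)))
E
```

```text
6.65 [ 0.50444298 -0.36782565  0.39238524] [8.85738856e-01 4.64181825e-01 5.39036247e-04 1.27393719e-03] 0.16561360162590008 [-0.33610465 -0.0252933  -1.38022837]
wrist rod_grip 0.88 [ 0.3998 -0.3595  0.2051] [150. 249.]
wrist rod_grip 0.79 [ 0.6212 -0.3228  0.202 ] [348.  55.]
wrist rod_grip 0.73 [ 0.5012 -0.3654  0.3362] [245. 265.]
wrist rod_grip 0.63 [ 0.6173 -0.3718  0.2054] [377. 113.]
wrist rod_tip 0.81 [ 0.396  -0.365  -0.0016] [194. 194.]
wrist rod_tip 0.73 [ 0.5333 -0.1683  0.0146] [183.  12.]
wrist rod_tip 0.65 [ 0.5042 -0.3684  0.1311] [255. 173.]
wrist rod_tip 0.63 [ 0.6228 -0.3178  0.0008] [306.  74.]
wrist bowl_floor 0.64 [ 0.5088 -0.1407  0.0033] [156.   6.]
scene rod_grip 0.83 [ 0.4012 -0.3613  0.2097] [167. 135.]
scene rod_grip 0.81 [ 0.6218 -0.3249  0.2063] [145. 174.]
scene rod_grip 0.73 [ 0.6166 -0.3695  0.2047] [131. 171.]
scene rod_grip 0.71 [ 0.5093 -0.3653  0.3318] [143. 114.]
scene rod_tip 0.84 [ 0.3996 -0.3607  0.0021] [175. 185.]
scene rod_tip 0.83 [ 0.6276 -0.3239 -0.0013] [155. 230.]
scene rod_tip 0.73 [ 0.505  -0.3671  0.13  ] [154. 172.]
scene bowl_floor 0.81 [ 0.5079 -0.1408  0.0052] [223. 214.]
scene bowl_floor 0.51 [ 0.3502 -0.2593 -0.001 ] [206. 183.]
scene bowl_floor 0.4 [ 0.5053 -0.367   0.0963] [156. 180.]
scene bowl_floor 0.31 [ 0.5072 -0.3641  0.3337] [144. 113.]
top rod_grip 0.7 [ 0.736  -0.1894 -0.0021] [292. 132.]
top rod_grip 0.65 [ 0.5058 -0.3673  0.3396] [380. 192.]
top rod_grip 0.61 [ 0.6201 -0.3681  0.2101] [363. 155.]
top rod_grip 0.57 [ 0.3982 -0.3605  0.207 ] [362. 233.]
top rod_tip 0.54 [ 0.6229 -0.3169  0.0024] [330. 164.]
top rod_tip 0.45 [ 0.506  -0.3693  0.1269] [356. 196.]
top rod_tip 0.43 [ 0.6166 -0.3755  0.0025] [347. 166.]
top rod_tip 0.43 [ 0.4007 -0.3598  0.0013] [343. 229.]
top bowl_floor 0.8 [ 0.5037 -0.1389  0.0052] [278. 199.]
top bowl_floor 0.64 [ 0.5304 -0.1669  0.017 ] [287. 191.]
```

View pics/d.png

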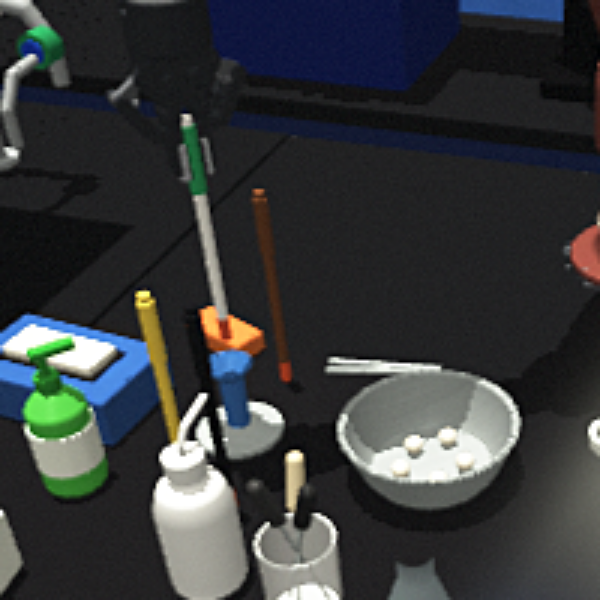

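The rod hangs upright in the fingers, with its orange tip at about (222,330) in the crop, clear above the holder mouth. Next is the bowl centre.

>>> {"fn": "play_rows", "kwargs": {
  "deltas": [
    [[0.1,3,0,0,0,0,0],[0.1,5,0,0,0,0,0],[0.1,5,0,0,0,0,0],[0,5,0,0,0,0,0],[0,3.3,0,0,0,0,0],[0,1.5,0,0,0,0,0],[0,0,0,0,0,0,0],[0,0,0,0,0,0,0]]
  ]
}}

```text
time_s: 8.25
eef_pos: [0.5071, -0.1415, 0.3911]
eef_rot: [0.886, 0.463, -0.0, 0.001]
wrist_force: [0.8, -0.7, -0.1]
gripper_width: 0.167
gripper_force: 58.5
```

```bash
python3 - <<'E'
from h import *
s=telemetry.observe(); print(s['time_s'],s['eef_pos'])
for c in ('wrist','scene','top'):
    m,im=shot(c,'e_'+c)
    for l in ['rod_tip','bowl_floor','ball0_center','ball1_center','ball2_center']: lm(m,l,c,6)
E
```

```text
8.25 [ 0.50710277 -0.14148349  0.39109052]
wrist rod_tip 0.96 [ 0.6195 -0.3213  0.0013] [385. 209.]
wrist rod_tip 0.89 [ 0.5091 -0.1423  0.1344] [257. 172.]
wrist rod_tip 0.69 [ 0.6148 -0.369  -0.0008] [397. 235.]
wrist rod_tip 0.44 [ 7.147e-01 -2.954e-01  6.000e-04] [435. 159.]
wrist bowl_floor 0.64 [ 0.5112 -0.1404  0.003 ] [257. 152.]
wrist ball0_center 0.26 [0.4131 0.0455 0.001 ] [119.  81.]
wrist ball1_center 0.56 [ 0.7371 -0.0759 -0.001 ] [373.  10.]
wrist ball1_center 0.44 [ 0.5328 -0.1659  0.0152] [280. 159.]
wrist ball2_center 0.58 [ 0.5444 -0.1218  0.0157] [270. 128.]
scene rod_tip 0.69 [ 0.6249 -0.3199  0.0014] [157. 229.]
scene rod_tip 0.56 [ 0.4029 -0.3629 -0.0029] [174. 187.]
scene rod_tip 0.51 [ 0.51   -0.1396  0.1298] [222. 184.]
scene rod_tip 0.27 [0.6248 0.3962 0.2228] [418. 215.]
scene bowl_floor 0.84 [ 0.5073 -0.1413  0.0024] [223. 215.]
scene ball0_center 0.51 [ 0.4906 -0.1644  0.0136] [218. 208.]
scene ball1_center 0.57 [ 0.5344 -0.1669  0.0123] [213. 217.]
scene ball2_center 0.65 [0.435  0.2651 0.1659] [360. 181.]
top rod_tip 0.59 [ 0.4014 -0.3587 -0.0012] [343. 229.]
top rod_tip 0.59 [ 0.623  -0.3185  0.0043] [330. 164.]
top rod_tip 0.47 [ 0.6145 -0.3703 -0.0036] [345. 167.]
top bowl_floor 0.67 [ 0.5055 -0.1396  0.0092] [278. 198.]
top bowl_floor 0.45 [0.6266 0.4019 0.218 ] [ 93. 152.]
top ball2_center 0.6 [ 0.546  -0.1206  0.015 ] [273. 186.]
```

View pics/e_wrist.png

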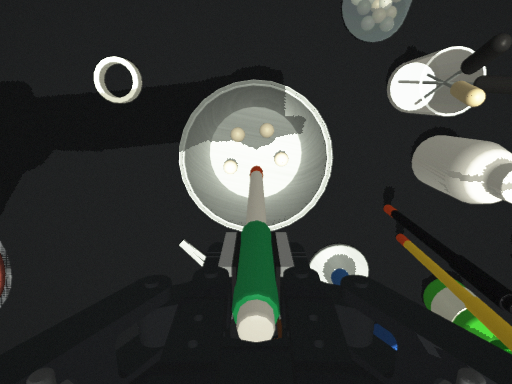

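The wrist view shows the orange tip at (257,170), central over the bowl at (256,155), with four balls visible around it. I'll lower it there, move out through a gap and circle.

```bash
python3 - <<'E'
import numpy as np
a=np.deg2rad(-10+15*np.arange(0,24*2+13)); r=np.concatenate([np.full(20,3.5),np.linspace(3.5,4.0,6),np.full(len(a)-26,4.0)])
p=np.vstack([[0,0],np.round(np.c_[r*np.cos(a),r*np.sin(a)],1)]); d=np.round(np.diff(p,axis=0),1)+0.0
for i in range(0,len(d),8): print(d[i:i+8].tolist())
E
```

```text
[[3.4, -0.6], [0.1, 0.9], [-0.2, 0.9], [-0.4, 0.8], [-0.7, 0.7], [-0.7, 0.5], [-0.9, 0.2], [-0.9, 0.1]]
[[-0.9, -0.2], [-0.8, -0.4], [-0.7, -0.7], [-0.5, -0.7], [-0.2, -0.9], [-0.1, -0.9], [0.2, -0.9], [0.4, -0.8]]
[[0.7, -0.7], [0.7, -0.5], [0.9, -0.2], [0.9, -0.1], [0.9, 0.2], [0.9, 0.4], [0.7, 0.5], [0.6, 0.8]]
[[0.4, 0.9], [0.2, 1.0], [-0.2, 1.1], [-0.5, 0.9], [-0.7, 0.8], [-0.9, 0.5], [-1.0, 0.3], [-1.0, 0.1]]
[[-1.1, -0.2], [-0.9, -0.5], [-0.8, -0.7], [-0.5, -0.9], [-0.3, -1.0], [-0.1, -1.0], [0.2, -1.1], [0.5, -0.9]]
[[0.7, -0.8], [0.9, -0.5], [1.0, -0.3], [1.0, -0.1], [1.1, 0.2], [0.9, 0.5], [0.8, 0.7], [0.5, 0.9]]
[[0.3, 1.0], [0.1, 1.0], [-0.2, 1.1], [-0.5, 0.9], [-0.7, 0.8], [-0.9, 0.5], [-1.0, 0.3], [-1.0, 0.1]]
[[-1.1, -0.2], [-0.9, -0.5], [-0.8, -0.7], [-0.5, -0.9], [-0.3, -1.0]]
```

>>> {"fn": "play_rows", "kwargs": {
  "deltas": [
    [[0,0.1,-1.5,0,0,0,0],[0,0,-2.5,0,0,0,0],[0,0,-2.5,0,0,0,0],[0,0,-2.5,0,0,0,0],[0,0,-1.8,0,0,0,0],[0,0,-1,0,0,0,0],[0,0,0,0,0,0,0]]
  ]
}}

```text
time_s: 10.02
eef_pos: [0.507, -0.1382, 0.2721]
eef_rot: [0.886, 0.464, -0.001, -0.001]
wrist_force: [0.0, -0.3, -0.1]
gripper_width: 0.168
gripper_force: 58.5
```

>>> {"fn": "play_rows", "kwargs": {
  "deltas": [
    [[1.7,-0.5,0,0,0,0,0],[1.7,-0.3,0,0,0,0,0],[0.1,0.9,0,0,0,0,0],[-0.2,0.9,0,0,0,0,0],[-0.4,0.8,0,0,0,0,0],[-0.7,0.7,0,0,0,0,0],[-0.7,0.5,0,0,0,0,0],[-0.9,0.2,0,0,0,0,0]]
  ]
}}

```text
time_s: 11.02
eef_pos: [0.5128, -0.106, 0.273]
eef_rot: [0.886, 0.464, 0.0, -0.0]
wrist_force: [-0.1, 0.7, -0.5]
gripper_width: 0.173
gripper_force: 58.6
```

>>> {"fn": "play_rows", "kwargs": {
  "deltas": [
    [[-0.9,0.1,0,0,0,0,0],[-0.9,-0.2,0,0,0,0,0],[-0.8,-0.4,0,0,0,0,0],[-0.7,-0.7,0,0,0,0,0],[-0.5,-0.7,0,0,0,0,0],[-0.2,-0.9,0,0,0,0,0],[-0.1,-0.9,0,0,0,0,0],[0.2,-0.9,0,0,0,0,0]]
  ]
}}

```text
time_s: 12.02
eef_pos: [0.4745, -0.1532, 0.2729]
eef_rot: [0.886, 0.464, 0.0, 0.0]
wrist_force: [-0.0, 0.4, -0.6]
gripper_width: 0.169
gripper_force: 58.6
```

```bash
python3 - <<'E'
from h import *
s=telemetry.observe(); print(s['time_s'],s['eef_pos'],s['wrist_force'])
m,im=shot('top')
a=im[150:250,225:335]
lm(m,'bowl_floor','top',1)
m,jm=shot('scene')
lm(m,'bowl_floor','scene',1)
b=jm[165:265,170:280]
cv2.imwrite('pics/f.png',cv2.resize(np.hstack([a,b]),(792,360),interpolation=cv2.INTER_CUBIC)[:,:,::-1])
E
```

```text
12.025 [ 0.47447396 -0.1532153   0.27292766] [-0.00767546  0.44641355 -0.58731001]
top bowl_floor 0.56 [ 0.5041 -0.1395  0.0072] [278. 199.]
scene bowl_floor 0.78 [ 0.5075 -0.1417  0.004 ] [223. 215.]
```

View pics/f.png

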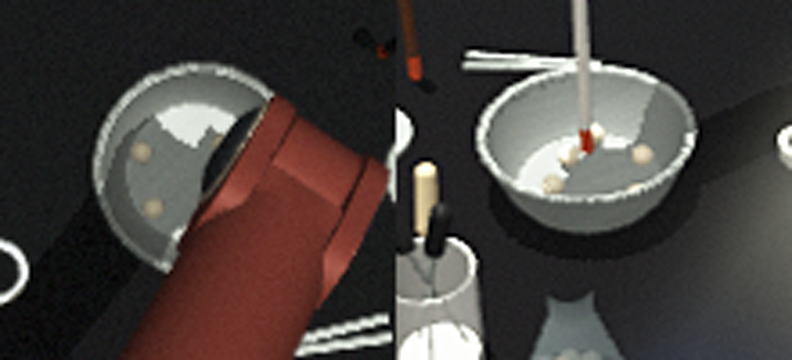

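The balls are moving outward, the rod tip is at (586,143) in the crop, and the bowl hasn't moved. Continuing the laps.

>>> {"fn": "play_rows", "kwargs": {
  "deltas": [
    [[0.4,-0.8,0,0,0,0,0],[0.7,-0.7,0,0,0,0,0],[0.7,-0.5,0,0,0,0,0],[0.9,-0.2,0,0,0,0,0],[0.9,-0.1,0,0,0,0,0],[0.9,0.2,0,0,0,0,0],[0.9,0.4,0,0,0,0,0],[0.7,0.5,0,0,0,0,0]]
  ]
}}

```text
time_s: 13.22
eef_pos: [0.5361, -0.1638, 0.2728]
eef_rot: [0.886, 0.464, 0.0, -0.0]
wrist_force: [-0.5, -0.0, -0.8]
gripper_width: 0.171
gripper_force: 58.6
```

>>> {"fn": "play_rows", "kwargs": {
  "deltas": [
    [[0.6,0.8,0,0,0,0,0],[0.4,0.9,0,0,0,0,0],[0.2,1.0,0,0,0,0,0],[-0.2,1.1,0,0,0,0,0],[-0.5,0.9,0,0,0,0,0],[-0.7,0.8,0,0,0,0,0],[-0.9,0.5,0,0,0,0,0],[-1.0,0.3,0,0,0,0,0]]
  ]
}}

```text
time_s: 14.22
eef_pos: [0.5136, -0.1012, 0.273]
eef_rot: [0.886, 0.464, -0.0, -0.0]
wrist_force: [-0.7, 0.4, -1.1]
gripper_width: 0.173
gripper_force: 58.6
```

>>> {"fn": "play_rows", "kwargs": {
  "deltas": [
    [[-1.0,0.1,0,0,0,0,0],[-1.1,-0.2,0,0,0,0,0],[-0.9,-0.5,0,0,0,0,0],[-0.8,-0.7,0,0,0,0,0],[-0.5,-0.9,0,0,0,0,0],[-0.3,-1.0,0,0,0,0,0],[-0.1,-1.0,0,0,0,0,0],[0.2,-1.1,0,0,0,0,0]]
  ]
}}

```text
time_s: 15.22
eef_pos: [0.4695, -0.1552, 0.2729]
eef_rot: [0.886, 0.464, 0.0, 0.0]
wrist_force: [0.3, 0.4, -0.3]
gripper_width: 0.17
gripper_force: 58.6
```

>>> {"fn": "play_rows", "kwargs": {
  "deltas": [
    [[0.5,-0.9,0,0,0,0,0],[0.7,-0.8,0,0,0,0,0],[0.9,-0.5,0,0,0,0,0],[1.0,-0.3,0,0,0,0,0],[1.0,-0.1,0,0,0,0,0],[1.1,0.2,0,0,0,0,0],[0.9,0.5,0,0,0,0,0],[0.8,0.7,0,0,0,0,0]]
  ]
}}

```text
time_s: 16.23
eef_pos: [0.539, -0.1657, 0.2728]
eef_rot: [0.886, 0.464, -0.0, -0.0]
wrist_force: [-0.1, -1.4, -0.9]
gripper_width: 0.17
gripper_force: 58.6
```

>>> {"fn": "play_rows", "kwargs": {
  "deltas": [
    [[0.5,0.9,0,0,0,0,0],[0.3,1.0,0,0,0,0,0],[0.1,1.0,0,0,0,0,0],[-0.2,1.1,0,0,0,0,0],[-0.5,0.9,0,0,0,0,0],[-0.7,0.8,0,0,0,0,0],[-0.9,0.5,0,0,0,0,0],[-1.0,0.3,0,0,0,0,0]]
  ]
}}

```text
time_s: 17.23
eef_pos: [0.5135, -0.1012, 0.2729]
eef_rot: [0.886, 0.464, -0.0, -0.0]
wrist_force: [1.2, 0.2, -0.5]
gripper_width: 0.175
gripper_force: 58.6
```

```bash
python3 - <<'E'
from h import *
s=telemetry.observe(); print(s['time_s'],s['eef_pos'],s['wrist_force'])
m,im=shot('top')
a=im[150:250,225:335]
lm(m,'bowl_floor','top',1)
m,jm=shot('scene')
lm(m,'bowl_floor','scene',1);lm(m,'rod_tip','scene',5)
b=jm[165:265,170:280]
cv2.imwrite('pics/g.png',cv2.resize(np.hstack([a,b]),(792,360),interpolation=cv2.INTER_CUBIC)[:,:,::-1])
E
```

```text
17.225 [ 0.51353277 -0.10124913  0.27293957] [ 1.22478653  0.21810353 -0.53708318]
scene bowl_floor 0.64 [ 5.077e-01 -1.393e-01 -3.000e-04] [224. 216.]
scene rod_tip 0.81 [ 4.013e-01 -3.631e-01  2.000e-04] [174. 186.]
scene rod_tip 0.78 [ 0.5125 -0.1009  0.0105] [234. 216.]
scene rod_tip 0.64 [ 0.6272 -0.3225  0.0013] [156. 229.]
scene rod_tip 0.58 [ 0.4489 -0.1591  0.0119] [224. 201.]
```

View pics/g.png

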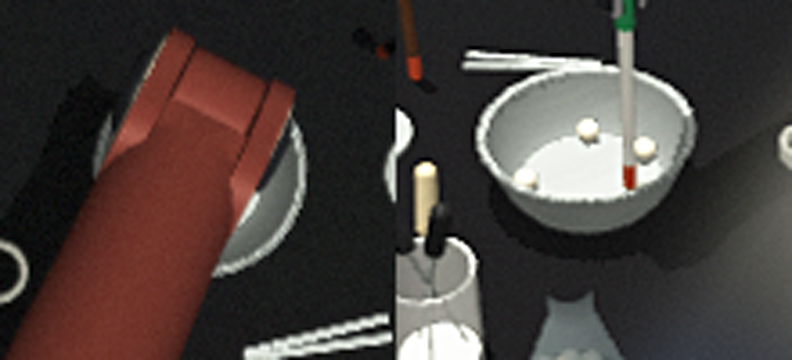

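```bash
python3 - <<'E'
import numpy as np
a=np.deg2rad(80+11.25*np.arange(0,33)); r=np.concatenate([[4.0,4.15,4.3,4.4],np.full(29,4.4)])
p=np.round(np.c_[r*np.cos(a),r*np.sin(a)],1); d=np.round(np.diff(p,axis=0),1)+0.0
for i in range(0,len(d),8): print(d[i:i+8].tolist())
E
```

```text
[[-0.8, 0.2], [-0.8, 0.1], [-0.9, -0.2], [-0.7, -0.4], [-0.7, -0.6], [-0.5, -0.6], [-0.4, -0.8], [-0.2, -0.8]]
[[-0.1, -0.9], [0.1, -0.9], [0.3, -0.8], [0.4, -0.7], [0.6, -0.7], [0.6, -0.5], [0.8, -0.4], [0.8, -0.2]]
[[0.9, -0.1], [0.9, 0.1], [0.8, 0.3], [0.7, 0.4], [0.7, 0.6], [0.5, 0.6], [0.4, 0.8], [0.2, 0.8]]
[[0.1, 0.9], [-0.1, 0.9], [-0.3, 0.8], [-0.4, 0.7], [-0.6, 0.7], [-0.6, 0.5], [-0.8, 0.4], [-0.8, 0.2]]
```

>>> {"fn": "play_rows", "kwargs": {
  "deltas": [
    [[-0.8,0.2,0,0,0,0,0],[-0.8,0.1,0,0,0,0,0],[-0.9,-0.2,0,0,0,0,0],[-0.7,-0.4,0,0,0,0,0],[-0.7,-0.6,0,0,0,0,0],[-0.5,-0.6,0,0,0,0,0],[-0.4,-0.8,0,0,0,0,0],[-0.2,-0.8,0,0,0,0,0]]
  ]
}}

```text
time_s: 18.48
eef_pos: [0.4642, -0.1331, 0.2729]
eef_rot: [0.886, 0.464, 0.0, 0.0]
wrist_force: [-0.1, -0.4, -0.4]
gripper_width: 0.172
gripper_force: 58.6
```

>>> {"fn": "play_rows", "kwargs": {
  "deltas": [
    [[-0.1,-0.9,0,0,0,0,0],[0.1,-0.9,0,0,0,0,0],[0.3,-0.8,0,0,0,0,0],[0.4,-0.7,0,0,0,0,0],[0.6,-0.7,0,0,0,0,0],[0.6,-0.5,0,0,0,0,0],[0.8,-0.4,0,0,0,0,0],[0.8,-0.2,0,0,0,0,0]]
  ]
}}

```text
time_s: 19.48
eef_pos: [0.5001, -0.1835, 0.2728]
eef_rot: [0.886, 0.464, 0.0, -0.0]
wrist_force: [-0.1, 0.2, -0.1]
gripper_width: 0.175
gripper_force: 58.6
```

>>> {"fn": "play_rows", "kwargs": {
  "deltas": [
    [[0.9,-0.1,0,0,0,0,0],[0.9,0.1,0,0,0,0,0],[0.8,0.3,0,0,0,0,0],[0.7,0.4,0,0,0,0,0],[0.7,0.6,0,0,0,0,0],[0.5,0.6,0,0,0,0,0],[0.4,0.8,0,0,0,0,0],[0.2,0.8,0,0,0,0,0]]
  ]
}}

```text
time_s: 20.48
eef_pos: [0.5506, -0.1477, 0.2729]
eef_rot: [0.886, 0.464, -0.0, -0.0]
wrist_force: [-0.0, 0.5, -0.7]
gripper_width: 0.169
gripper_force: 58.6
```

>>> {"fn": "play_rows", "kwargs": {
  "deltas": [
    [[0,0,0,0,0,0,0],[-1,-0.2,0,0,0,0,0],[-1.5,-0.5,0,0,0,0,0],[-1.5,-0.5,0,0,0,0,0],[0,0,2,0,0,0,0],[0,0,3.5,0,0,0,0],[0,0,3.5,0,0,0,0],[0,0,2.7,0,0,0,0]]
  ]
}}

```text
time_s: 21.48
eef_pos: [0.5092, -0.1615, 0.3915]
eef_rot: [0.886, 0.463, 0.001, 0.0]
wrist_force: [0.7, 0.8, -0.5]
gripper_width: 0.172
gripper_force: 58.6
```

```bash
python3 - <<'E'
from h import *
s=telemetry.observe(); print(s['time_s'],s['eef_pos'],s['wrist_force'])
m,im=shot('wrist')
lm(m,'bowl_floor','wrist',1); lm(m,'rod_tip','wrist',4)
a=im[50:250,150:400]
m,jm=shot('scene')
lm(m,'bowl_floor','scene',1);lm(m,'holder_mouth','scene',1)
b=jm[165:265,170:295]
cv2.imwrite('pics/i.png',np.hstack([cv2.resize(a,(400,320)),cv2.resize(b,(400,320))])[:,:,::-1])
E
```

```text
21.475 [ 0.50921296 -0.16145957  0.3915012 ] [ 0.68452357  0.7678192  -0.50589682]
wrist bowl_floor 0.67 [ 0.5064 -0.1395  0.0036] [245. 143.]
wrist rod_tip 0.98 [ 0.6208 -0.3186  0.0015] [377. 198.]
wrist rod_tip 0.65 [ 0.5093 -0.1636  0.1316] [257. 174.]
wrist rod_tip 0.56 [ 0.6137 -0.3739  0.0019] [391. 230.]
scene bowl_floor 0.56 [ 0.5057 -0.1406 -0.0009] [224. 215.]
scene holder_mouth 0.77 [ 0.508  -0.3664  0.0956] [156. 181.]
```

View pics/i.png

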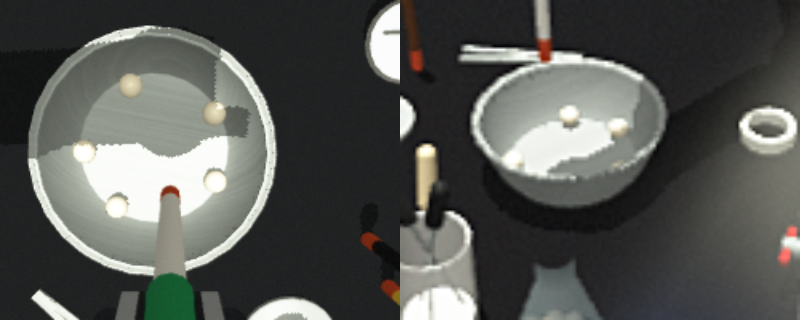

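All five balls are in the bowl, out at the wall: crop (130,85), (214,112), (84,152), (215,181), (117,206). The bowl hasn't moved. I'll check how far each ball is from its start.

```bash
python3 - <<'E'
from h import *
m=optics.camera_model('wrist'); c=np.array([.507,-.1405])
A=rot(m['attitude']);o=np.array(m['origin'])
def ray(u,v,z=.014):
    d=A@np.array([(u-m['cx'])/m['fx'],-(v-m['cy'])/m['fy'],-1]); return (o+d*(z-o[2])/d[2])[:2]
new=np.array([ray(150+u*.625,50+v*.625) for u,v in [(130,85),(214,112),(84,152),(215,181),(117,206)]])-c
a=np.deg2rad([28,100,172,244,316]); old=.034*np.c_[np.cos(a),np.sin(a)]
print((new*1e3).round(), np.linalg.norm(new[:,None]-old,axis=2).__mul__(1e3).round())
E
```

```text
[[ 15.  57.]
 [ 60.  -1.]
 [-50.  35.]
 [ 29. -50.]
 [-55. -20.]] [[44. 32. 72. 93. 81.]
 [35. 75. 94. 81. 43.]
 [82. 44. 34. 74. 94.]
 [66. 91. 83. 48. 27.]
 [92. 72. 32. 41. 79.]]
```

Every ball is at least 27 mm from every start spot. Now the rod goes back to the holder.

>>> {"fn": "play_rows", "kwargs": {
  "deltas": [
    [[0,-3,0,0,0,0,0],[-0.1,-5,0,0,0,0,0],[-0.1,-5,0,0,0,0,0],[-0.1,-4.5,0,0,0,0,0],[-0.1,-2.5,0,0,0,0,0],[0,-0.6,0,0,0,0,0],[0,0,0,0,0,0,0],[0,0,0,0,0,0,0]]
  ]
}}

```text
time_s: 22.78
eef_pos: [0.5072, -0.3646, 0.3896]
eef_rot: [0.885, 0.465, 0.0, -0.001]
wrist_force: [0.6, -0.2, -0.9]
gripper_width: 0.166
gripper_force: 58.6
```

```bash
python3 - <<'E'
from h import *
print(telemetry.observe()['eef_pos'])
for c in ('wrist','scene'):
    m,im=shot(c); 
    for l in ['rod_tip','holder_mouth']: lm(m,l,c,4)
E
```

```text
[ 0.50716666 -0.36460362  0.38958034]
wrist rod_tip 0.86 [ 6.187e-01 -3.712e-01  4.000e-04] [325. 113.]
wrist rod_tip 0.8 [ 0.4006 -0.3607 -0.0005] [195. 194.]
wrist rod_tip 0.78 [ 6.190e-01 -3.213e-01  6.000e-04] [306.  82.]
wrist rod_tip 0.63 [ 0.5092 -0.3627  0.1314] [256. 171.]
wrist holder_mouth 0.59 [ 0.5056 -0.368   0.0995] [256. 171.]
wrist holder_mouth 0.37 [ 0.3557 -0.26    0.0024] [127. 155.]
scene rod_tip 0.72 [ 0.4007 -0.3642  0.    ] [174. 186.]
scene rod_tip 0.65 [ 0.5092 -0.3641  0.1299] [155. 173.]
scene rod_tip 0.51 [ 0.6263 -0.3233 -0.0023] [156. 230.]
scene holder_mouth 0.82 [ 0.5069 -0.3668  0.0982] [156. 180.]
```

>>> {"fn": "play_rows", "kwargs": {
  "deltas": [
    [[-0.2,-0.2,0,0,0,0,0],[0,0,-1.5,0,0,0,0],[0,0,-2,0,0,0,0],[0,0,-2,0,0,0,0],[0,0,-1.5,0,0,0,0],[0,0,-1.5,0,0,0,0],[0,0,-1.2,0,0,0,0],[0,0,0,0,0,0,0]]
  ]
}}

```text
time_s: 24.08
eef_pos: [0.5042, -0.3681, 0.2918]
eef_rot: [0.886, 0.464, -0.0, -0.001]
wrist_force: [0.2, 0.8, -1.3]
gripper_width: 0.17
gripper_force: 58.6
```

>>> {"fn": "play_rows", "kwargs": {
  "deltas": [
    [[0,0,-0.7,0,0,0,0],[0,0,-0.2,0,0,0,0],[0,0,0,0,0,0,0],[0,0,0,0,0,0,0.4],[0,0,0,0,0,0,0.9],[0,0,0,0,0,0,0.9],[0,0,0,0,0,0,0.9],[0,0,0,0,0,0,0.9]]
  ]
}}

```text
time_s: 25.08
eef_pos: [0.5044, -0.3684, 0.2839]
eef_rot: [0.886, 0.464, 0.0, -0.0]
wrist_force: [-0.1, -0.8, 0.2]
gripper_width: 0.898
gripper_force: 0.0
```

>>> {"fn": "play_rows", "kwargs": {
  "deltas": [
    [[0,0,1.5,0,0,0,0.9],[0,0,3,0,0,0,0.9],[0,0,3,0,0,0,0.9],[0,0,2.5,0,0,0,0.9],[0,0,0,0,0,0,0.9]]
  ]
}}

```text
time_s: 25.7
eef_pos: [0.5047, -0.3695, 0.3872]
eef_rot: [0.886, 0.464, 0.001, 0.003]
wrist_force: [-0.4, -0.3, -0.1]
gripper_width: 0.903
gripper_force: 0.0
```

```bash
python3 - <<'E'
from h import *
s=telemetry.observe(); print(s['time_s'],s['eef_pos'],s['wrist_force'])
for c in ('scene','top'):
    m,im=shot(c,'j_'+c)
    for l in ['rod_grip']: lm(m,l,c,5)
    for l in ['lid_handle','lid_hinge']: lm(m,l,c,1)
    lm(m,'drip_mark',c,3)
E
```

```text
25.7 [ 0.50467683 -0.36945367  0.38719776] [-0.39048659 -0.33908556 -0.07184394]
scene rod_grip 0.72 [ 0.622  -0.3214  0.2085] [146. 174.]
scene rod_grip 0.67 [ 0.4025 -0.3618  0.2115] [167. 134.]
scene rod_grip 0.64 [ 0.614  -0.3713  0.2072] [131. 170.]
scene rod_grip 0.6 [ 0.714  -0.294   0.0055] [150. 250.]
scene rod_grip 0.58 [ 0.349  -0.4668  0.001 ] [155. 174.]
scene lid_handle 0.62 [0.4338 0.2642 0.1641] [360. 181.]
scene lid_hinge 0.9 [0.6936 0.2573 0.1601] [353. 243.]
scene drip_mark 0.93 [0.624  0.3954 0.2253] [418. 214.]
top rod_grip 0.55 [ 0.5038 -0.3696  0.2293] [367. 195.]
top rod_grip 0.52 [ 0.616  -0.3728  0.207 ] [364. 157.]
top rod_grip 0.44 [ 0.3978 -0.3591  0.2067] [361. 233.]
top rod_grip 0.43 [ 0.624  -0.3186  0.2077] [346. 154.]
top lid_handle 0.69 [0.4323 0.262  0.1663] [146. 221.]
top lid_hinge 0.8 [0.6986 0.2582 0.1615] [150. 131.]
top drip_mark 0.72 [0.6246 0.4028 0.2215] [ 92. 152.]
```

The rod stands in the holder again at (0.504,-0.369). Now to the lid handle.

>>> {"fn": "play_rows", "kwargs": {
  "deltas": [
    [[0.2,4,0,0,0,2.8,0.9],[0.3,5.6,0,0,0,2.8,0.9],[0.3,5.6,0,0,0,2.8,0.9],[0.3,5.6,0,0,0,2.8,0.9],[0.2,5.6,0,0,0,2.8,0.9],[0.2,5.5,0,0,0,2.8,0.9],[-1.4,5.5,-1,0,0,2.8,0.6],[-1.5,5.5,-1.3,0,0,2.8,0.45]]
  ]
}}

```text
time_s: 27.2
eef_pos: [0.4902, 0.0624, 0.361]
eef_rot: [0.778, 0.628, 0.001, 0.0]
wrist_force: [0.7, 0.7, 0.1]
gripper_width: 0.487
gripper_force: 0.0
```

>>> {"fn": "play_rows", "kwargs": {
  "deltas": [
    [[-1.5,5.5,-1.3,0,0,2.8,0.45],[-1.5,5.5,-1.3,0,0,2.8,0.45],[-1.4,5,-1.3,0,0,2.8,0.45],[-1.3,4.3,-1.3,0,0,2.6,0.45],[0,0,0,0,0,0,0.45],[0,0,0,0,0,0,0.45]]
  ]
}}

```text
time_s: 27.95
eef_pos: [0.4338, 0.2629, 0.309]
eef_rot: [0.715, 0.699, -0.0, 0.0]
wrist_force: [0.5, -0.8, -0.3]
gripper_width: 0.455
gripper_force: 0.0
```

```bash
python3 - <<'E'
from h import *
s=telemetry.observe(); print(s['time_s'],s['eef_pos'],(R.from_quat(s['eef_rot']).as_matrix()).round(3).tolist(),s['gripper_width'])
for c in ('wrist','scene','top'):
    m,im=shot(c,'k_'+c)
    for l in ['lid_handle','lid_hinge']: lm(m,l,c,2)
E
```

```text
27.95 [0.43379468 0.26286255 0.30897409] [[0.023, 1.0, 0.0], [1.0, -0.023, -0.001], [-0.001, 0.0, -1.0]] 0.4545519824706391
scene lid_handle 0.79 [0.4331 0.2666 0.1695] [361. 180.]
scene lid_hinge 0.7 [0.6931 0.2566 0.1592] [352. 243.]
scene lid_hinge 0.66 [ 0.5053 -0.3687  0.0968] [155. 180.]
top lid_handle 0.63 [0.432  0.2639 0.1699] [145. 221.]
top lid_hinge 0.87 [0.6987 0.2564 0.1585] [150. 131.]
top lid_hinge 0.23 [ 0.5034 -0.3665  0.2304] [366. 195.]
```

View pics/k_wrist.png

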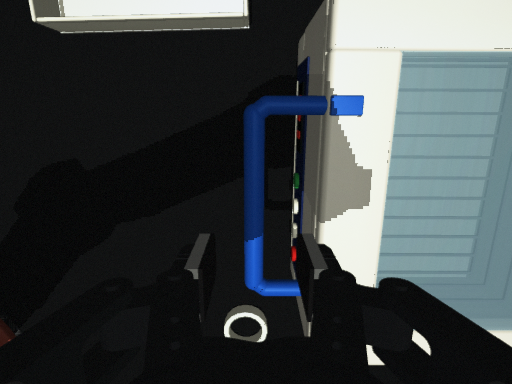

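The bar runs at column 254, between the fingers at columns 205 and 312. The lid edge at about column 325 is clear of the rear finger. Descending and gripping.

>>> {"fn": "play_rows", "kwargs": {
  "deltas": [
    [[0,0,-2,0,0,0,0.45],[0,0,-2.5,0,0,0,0.45],[0,0,-2.5,0,0,0,0.45],[0,0,-2.1,0,0,0,0.45],[0,0,0,0,0,0,0.2],[0,0,0,0,0,0,0],[0,0,0,0,0,0,0],[0,0,0,0,0,0,0]]
  ],
  "newtons": 60
}}

```text
time_s: 29.4
eef_pos: [0.4326, 0.2634, 0.2181]
eef_rot: [0.715, 0.699, -0.001, -0.0]
wrist_force: [-3.2, -0.0, -1.4]
gripper_width: 0.14
gripper_force: 58.4
```

```bash
python3 - <<'E'
import numpy as np
t=np.concatenate([[0,.5,1.5],np.arange(3.5,38,2),[38.7,39.5,40]]); p=np.deg2rad(.9+t)
q=np.round(26.2*np.c_[np.cos(p[0])-np.cos(p),np.sin(p)-np.sin(p[0])],1); d=np.round(np.diff(q,axis=0),1)+0.
for i in range(0,len(d),8): print(d[i:i+8].tolist())
print(q[[8,16,-1]],t[[8,16]])
E
```

```text
[[0.0, 0.2], [0.0, 0.5], [0.1, 0.9], [0.1, 0.9], [0.1, 0.9], [0.1, 0.9], [0.2, 0.9], [0.2, 0.9]]
[[0.3, 0.9], [0.2, 0.9], [0.3, 0.8], [0.4, 0.9], [0.3, 0.8], [0.4, 0.8], [0.4, 0.8], [0.5, 0.8]]
[[0.5, 0.8], [0.5, 0.8], [0.5, 0.7], [0.6, 0.8], [0.3, 0.4], [0.2, 0.3], [0.2, 0.1]]
[[ 0.8  6.1]
 [ 3.6 12.8]
 [ 6.4 16.7]] [13.5 29.5]
```

>>> {"fn": "play_rows", "kwargs": {
  "deltas": [
    [[0,0,0.2,0,0,0,0],[0,0,0.5,0,0,0,0],[0.1,0,0.9,0,0,0,0],[0.1,0,0.9,0,0,0,0],[0.1,0,0.9,0,0,0,0],[0.1,0,0.9,0,0,0,0],[0.2,0,0.9,0,0,0,0],[0.2,0,0.9,0,0,0,0]]
  ]
}}

```text
time_s: 30.4
eef_pos: [0.4406, 0.2632, 0.2795]
eef_rot: [0.715, 0.699, -0.001, -0.001]
wrist_force: [-5.1, -1.3, -2.3]
gripper_width: 0.139
gripper_force: 58.3
```

>>> {"fn": "play_rows", "kwargs": {
  "deltas": [
    [[0.3,0,0.9,0,0,0,0],[0.2,0,0.9,0,0,0,0],[0.3,0,0.8,0,0,0,0],[0.4,0,0.9,0,0,0,0],[0.3,0,0.8,0,0,0,0],[0.4,0,0.8,0,0,0,0],[0.4,0,0.8,0,0,0,0],[0.5,-0.1,0.8,0,0,0,0]]
  ]
}}

```text
time_s: 31.4
eef_pos: [0.4672, 0.2624, 0.3467]
eef_rot: [0.715, 0.699, -0.002, -0.002]
wrist_force: [-8.9, -0.5, 0.8]
gripper_width: 0.138
gripper_force: 58.4
```

>>> {"fn": "play_rows", "kwargs": {
  "deltas": [
    [[0.5,0,0.8,0,0,0,0],[0.5,0,0.8,0,0,0,0],[0.5,0,0.7,0,0,0,0],[0.6,0,0.7,0,0,0,0],[0.2,0,0.3,0,0,0,0],[0,0,0,0,0,0,0]]
  ]
}}

```text
time_s: 32.15
eef_pos: [0.4897, 0.2619, 0.3809]
eef_rot: [0.715, 0.699, -0.003, -0.002]
wrist_force: [-12.3, -3.1, 7.3]
gripper_width: 0.142
gripper_force: 58.6
```

```bash
python3 - <<'E'
from h import *
s=telemetry.observe(); print(s['time_s'],s['eef_pos'],s['wrist_force'],s['gripper_width'])
for c in ('scene','top'):
    m,im=shot(c,'l_'+c)
    for l in ['lid_handle','lid_hinge','drip_mark']: lm(m,l,c,2)
    for d in optics.landmark_of('lid_handle',c)[:1]: print(d.keys())
a=cv2.imread('pics/l_scene.png'); m=optics.camera_model('scene'); print(m.keys())
b=np.hstack([cv2.resize(a[175:265,395:455],(400,600),interpolation=cv2.INTER_CUBIC),cv2.resize(a[170:260,280:340],(400,600),interpolation=cv2.INTER_CUBIC)])
cv2.imwrite('pics/l.png',b)
E
```

```text
32.15 [0.48974651 0.26186582 0.3808634 ] [-12.30906631  -3.14027759   7.27670521] 0.14168032486573195
scene lid_handle 0.84 [0.4903 0.2624 0.3263] [369. 142.]
scene lid_hinge 0.8 [0.6949 0.2583 0.16  ] [353. 244.]
scene lid_hinge 0.69 [ 0.7419 -0.0775  0.0015] [218. 273.]
scene drip_mark 0.65 [0.6258 0.3993 0.2243] [420. 215.]
dict_keys(['location', 'conf'])
top lid_handle 0.95 [0.4864 0.2609 0.3254] [130. 200.]
top lid_handle 0.63 [ 0.4581 -0.1099  0.0095] [269. 212.]
top lid_hinge 0.81 [0.6965 0.2575 0.159 ] [150. 132.]
top lid_hinge 0.36 [0.4189 0.0453 0.0005] [223. 224.]
top drip_mark 0.84 [0.624  0.4018 0.2194] [ 93. 153.]
dict_keys(['location', 'conf'])
dict_keys(['fx', 'fy', 'cx', 'cy', 'origin', 'attitude'])
```

View pics/l.png

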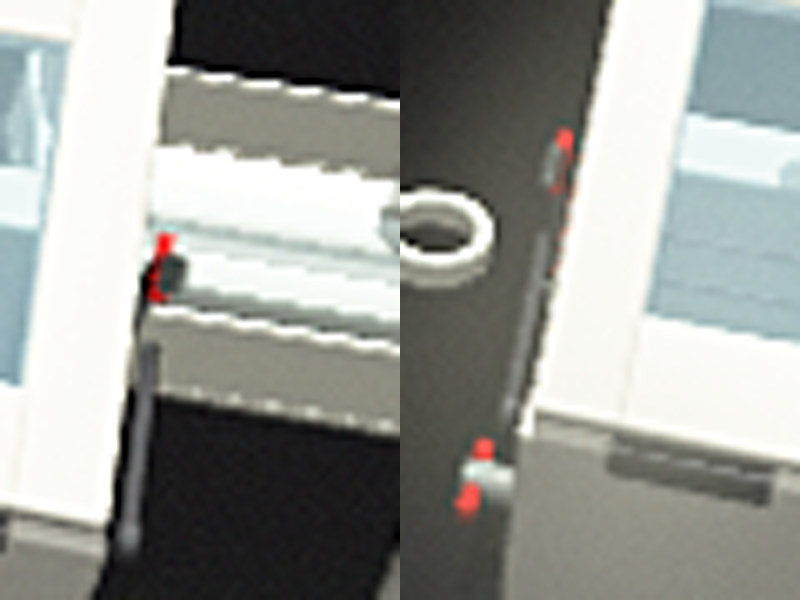

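The black pin at crop (172,275) is almost at the red mark (161,265). Kinematics give about 38°, so a small lift of 1.8° remains, with a bit less push toward the hinge.

>>> {"fn": "play_rows", "kwargs": {
  "deltas": [
    [[0.1,0,0.2,0,0,0,0],[0.1,0,0.3,0,0,0,0],[0.1,0,0.2,0,0,0,0],[0,0,0,0,0,0,0],[0,0,0,0,0,0,0]]
  ]
}}

```text
time_s: 33.28
eef_pos: [0.4949, 0.2617, 0.388]
eef_rot: [0.715, 0.699, -0.0, -0.0]
wrist_force: [-7.6, -1.8, 3.4]
gripper_width: 0.14
gripper_force: 58.5
```

```bash
python3 - <<'E'
from h import *
s=telemetry.observe(); p=s['eef_pos'];print(s['time_s'],p,s['wrist_force'],s['gripper_width'])
dz=p[2]-.2181;dx=p[0]-.4326
print(np.degrees(np.arcsin((.004+dz)/.262))-.9,np.degrees(np.arccos(.99988-dx/.262))-.9, np.degrees(np.arctan2(.004+dz,.26197-dx))-.9)
for c in ('scene','top'):
    m,im=shot(c)
    for k in range(2):
        lm(m,'lid_handle',c,1); optics.read_camera(c)
m,im=shot('scene');lm(m,'rod_grip','scene',6);lm(m,'bowl_floor','scene',1)
E
```

```text
33.275 [0.49486189 0.26166294 0.38797256] [-7.58252466 -1.82418152  3.3748484 ] 0.14011022139781226
40.677747369250746 39.437998793906246 40.14392029997246
scene lid_handle 0.83 [0.4963 0.264  0.3329] [371. 141.]
scene lid_handle 0.66 [0.4977 0.2655 0.3333] [371. 142.]
top lid_handle 0.87 [0.4935 0.2624 0.3318] [129. 197.]
top lid_handle 0.75 [0.4923 0.2609 0.3336] [129. 197.]
scene rod_grip 0.66 [ 0.5053 -0.3643  0.2274] [150. 145.]
scene rod_grip 0.59 [ 0.6152 -0.3728  0.2074] [130. 170.]
scene rod_grip 0.59 [ 0.3998 -0.362   0.2114] [167. 134.]
scene bowl_floor 0.93 [ 0.5052 -0.1414  0.0031] [223. 214.]
```

```bash
python3 -c "
from workcell import finish_job
print(finish_job())"
```

```text
the job is handed in; nothing more can be done
None
```

The balls are stirred (about three laps, all five moved and still in the bowl), the rod is back in its holder, and the arm is holding the lid at about 40°. The job was handed in at about 33 s, and no verdict came back.

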